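# Close and lock a pressure cooker with the fingertips

### The arm

A 6-joint arm with a two-finger parallel gripper is mounted at the origin on a cart in front of the work surface, level with it; the furniture and walls round the work are solid. World frame = base frame: x ahead of the robot, y to its left, z up, the work surface at z = 0. Lengths are in mm, angles in degrees, forces in N, time in s.
With the tool pointing down it reaches from about 350 to 850 mm from the base axis. Payload 8.1 kg.
Tool frame: the origin (TCP) lies between the finger pads; the fingertips stand 22 mm ahead of it and the grasp point (between the pads) lies 3 mm ahead of it; z points along the fingers, y is the line along which they close (so a half turn about z gives the same grasp; the last joint's range is limited). The gripper opens to 85 mm and grips with 20 to 120 N. Pads are 22 mm wide; open, the fingers measure 114 mm over their backs; the gripper's body (76 mm by 85 mm) begins 54 mm behind the grasp point. The pads swing forward as they close: fully open they stand 13 mm farther back than shut.
Start: joints at [-76.857, 7.471, 85.268, -0, 87.261, -4.893], TCP at [185.796, -570.513, 253.292] pointing down, gripper open.
Joint ranges: [-169.43, 169.43], [-51.17, 129.36], [1.28, 143.12], [-76.62, 256.62], [0, 156.53], [-152.29, 152.29]. Speed limits (degrees/s): [136.94, 136.94, 159.86, 180, 180, 180].

### API

Orientations are given as [roll, pitch, yaw] about the fixed x, y, z axes, in that order (R = Rz(yaw) Ry(pitch) Rx(roll)).
In Python, from bench import r, vision gives the robot as it stands.
- The arm moves only by the tool step_arm, never from a script. Its argument "targets" is a list that holds one entry, the list of rows, each a list of 6 numbers: the shift along the world's x, y, z in mm, then the turn, a rotation vector about the world's x, y, z in rad. In form: [[[x, y, z, rx, ry, rz], ...]]. A call has 1 to 12 rows; each row is the pose to reach, as a shift and turn from the pose commanded when the call began; what a row does not reach only later rows make up. A row lasts 1/12 s, in which the tool goes at most 41.7 mm and 7.16 degrees, less where a joint would pass 70% of its speed; a pose out of reach is approached as far as the arm can. A call with a gripper value outside its range is refused whole. "fingers" is the gripper's target within -1 to 1 (shut at 1, half-way at 0, fully open at -1), set as the call begins (left out, the last holds). The fingers move at their own pace and stop on an object; "newtons" is the grip in N (left out, the last holds). Time passes only in rows, so rows that repeat a pose let the fingers close. It gives the time, the measured TCP pose, the force, the opening and the grip force at its end, in the units of the state.
- r.sense(): the state, without advancing time (a new reading comes with each control period).
- vision.snapshot(name): name is "side" or "top"; returns a dict with "img" (480x640x3 uint8, blue, green, red), "mtx" (3x3 intrinsics, pixels), "D" ([k1, k2, p1, p2, k3] as OpenCV has them; the pictures are not rectified), "eye" and "attitude" of the camera in the world. Camera axes: x right, y up, looking along -z (the intrinsics and any distortion apply to the point x, -y, -z); pixel columns grow to the right and rows downward; lengths in mm; the calibration is good to about 2 mm. A picture is of the moment at which its call begins. There is no depth.
- r.hand_in(): hands the job in; it is judged then, once.
The state is a dict: "time": time; "joint_pos": joint angles; "qd": joint speeds; "joint_efforts": joint torques, N m; "tool_pos": TCP position; "tcp_rot": TCP orientation; "ft_force": force on the tool from outside, world axes, zero at the start; "wrist_torque": the same for the moment, N m; "finger_gap": finger opening in mm; "grip_force": force on a finger pad.
Only numpy, scipy, OpenCV 4.12 (cv2) and the standard library are available. Lean on these libraries where they do the work, as an engineer would, in place of code of your own. Each camera call takes 0.05 s, during which the arm holds its last target. There are 200 camera calls.

### The job

Close the pressure cooker on the hob without taking hold of anything: with the fingertips, push the lid's long handle round its arc until it lies squarely over the pot's own handle, and only then push the red lock slide on the lid handle all the way in towards the lid. Push gently, so that the pot stays where it stands, do not pinch the handle or the slide or lift anything, and leave the pepper mill, the spice jar and the tin standing where they are.

Things in the scene. Friction and masses are not known exactly. Their poses are not given: they have to be found in the camera images.
- pot: steel pressure cooker, loose, about 3.2 kg, on the hob. Origin: centre of its underside, z up. Wall 180 mm across, lid 197 mm; lid flange 100 to 113 mm above the origin, dome to 125, black weight valve to 148. The pot's own black handle is fixed along its -x axis: 104 to 237 mm from the pot's axis, 30 wide, 68 to 95 mm above the origin. A short helper handle is on the +x side
- pot_handle_end (a point): outer end of the pot's own handle, 237 mm from the pot's axis, 82 mm above the origin of pot. Lower than 95 mm above that origin, fingertips that follow the closing lid handle would run into the pot's handle
- lid (a joint): turn of the lid about the pot's upright axis, rad: 0 = closed, lid handle straight above the pot handle, at a hard stop; positive = clockwise seen from above (lid handle on the pot's +y side; closing turns it anticlockwise). Range 0 to 1.3. It stays where it is left; friction 0.35 N m, that is 2 to 3 N on the handle
- lid_handle (a point): point inside the lid's black handle, on its middle line, 170 mm from the pot's axis and 120 mm above the origin of pot. Turns with the lid: -x points outward along the lid handle, z up. The lid handle reaches from 104 to 239 mm from the pot's axis, is 34 mm wide, and lies 106 to 134 mm above the origin of pot, 11 mm higher than the pot handle
- lock (a joint): travel of the red lock slide on top of the lid handle, m: 0 = open, 0.018 = locked (hard stop); grows as the slide is pushed along the handle inward, towards the lid's middle. Friction about 1.5 N; it stays where it is left.
- lock_tab (a point): top middle of the red lock slide. The thumb tab is 16 mm long along the handle, 18 mm wide and stands 14 mm above the handle's top; with the slide open the tab's middle is 150 mm from the pot's axis, locked 132 mm. Its frame turns with the lid: +x points inward, the way it is pushed to lock.
- mill: wooden pepper mill, loose, 58 mm across, 150 mm high, behind the pot to the left; origin at the centre of its underside. Leave it alone.
- spice: glass spice jar with a red cap, loose, 45 mm across, 106 mm high, at the front left of the hob; origin at the centre of its underside. Leave it alone.
- tin: food tin with a green label, loose, 58 mm across, 72 mm high, at the front left of the hob; origin at the centre of its underside. Leave it alone.

How it is judged:
By the outcome, as a careful person would: the job done as asked, in the order asked, and still so for the second after the job is handed in, with the robot touching nothing.
It also fails if it takes over 50 s, if anything falls off the work surface, if the arm or the gripper's body presses on something with over 40 N, if the wrist force passes 120 N, or if a joint passes its speed limit or range.

## Working session

There is one attempt and no reset: what is moved stays moved. The work goes in short steps, Python scripts to look and compute and a tool call to move; the robot and the scene stay as the last step left them, time stands still between calls to the robot, and variables do not carry over. Pictures are saved under pics/ and viewed, at most 10 in all, crops included, and the job is handed in when it is done.

Besides the shell and the picture viewer there is one more tool, called as name(argument=value, ...) on one line, values as JSON. step_arm: Moves the arm, as the interface text tells. Its arguments: {"type":"object","properties":{"targets":{"type":"array"},"fingers":{"type":"number"},"newtons":{"type":"number"}},"required":["targets"]}

```bash
mkdir -p pics; ls
python3 - <<'E'
from bench import r, vision
import cv2,pickle
d={}
for n in("top","side"):
    s=vision.snapshot(n);d[n]=s;cv2.imwrite(f"pics/{n}0.png",s["img"]);print(n,s["mtx"],s["D"],s["eye"],s["attitude"])
pickle.dump(d,open("s0.pkl","wb"));print(r.sense())
E
```

```text
pics
top [[555.83180757   0.         314.1947714 ]
 [  0.         555.83180757 236.95490042]
 [  0.           0.           1.        ]] [-0.09177497  0.          0.          0.          0.        ] [ 377.85908632  -31.09631707 1071.3419515 ] [ 12.86450965   0.35921666 -65.18537524]
side [[446.00419404   0.         318.53342576]
 [  0.         446.00419404 235.76667802]
 [  0.           0.           1.        ]] [-0.11529801  0.          0.          0.          0.        ] [474.86049251 610.8209809  807.46518555] [ 4.00041163e+01  5.02020852e-05 -1.67407841e+02]
{'time': 0.1, 'joint_pos': array([-7.68576733e+01,  7.51237195e+00,  8.53242810e+01,  5.82370291e-04,
        8.72607116e+01, -4.89210086e+00]), 'qd': array([ 0.00061292, -0.07175479, -0.24205672,  0.01236446,  0.01913861,
       -0.06335536]), 'joint_efforts': array([ 4.87137768e-04, -5.70953178e+01, -5.01943767e+01, -2.12007963e-04,
        8.10065889e-03, -2.31743593e-05]), 'tool_pos': array([ 185.68163924, -570.05937762,  252.32080902]), 'tcp_rot': array([-1.79903040e+02, -8.88273990e-03,  1.80343917e+01]), 'ft_force': array([ 0.23387446, -0.13394691, -0.9961681 ]), 'wrist_torque': array([-0.00173063,  0.01744283, -0.01170747]), 'grip_force': 0.0, 'finger_gap': 85.63836806727751}
```

View pics/top0.png

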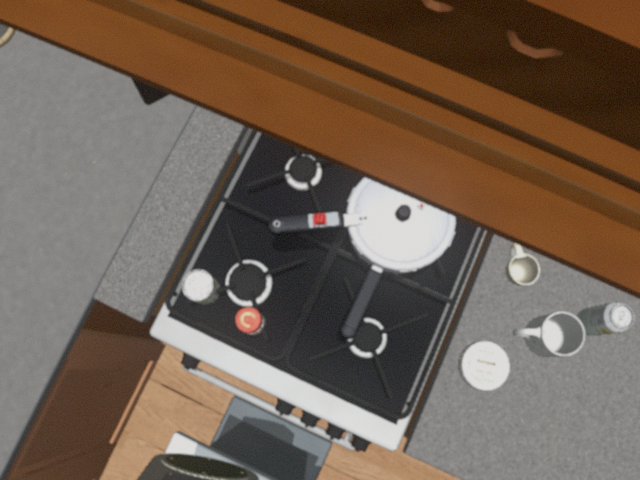

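View pics/side0.png

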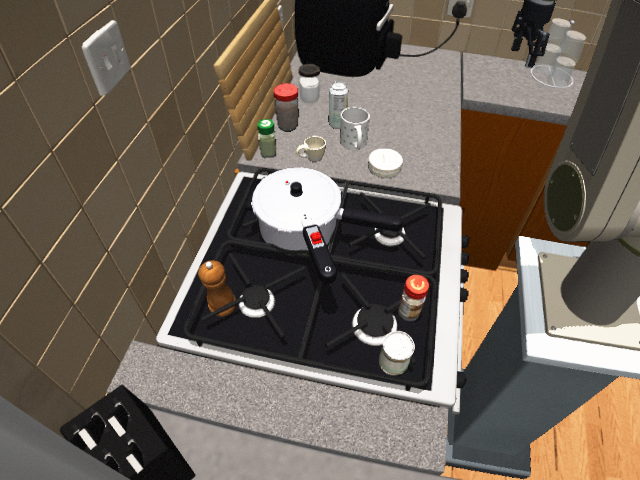

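The top view shows the valve at (403,213), the red tab at (320,219), the lid handle end at about (275,225) and the pot handle end at about (347,330). In the side view the valve is at (296,188), the tab at (316,238) and the lid handle end at (327,275). A wall cabinet hangs over the back, the jar and tin are at front left, and the mill is at the back.

```bash
cat > h.py <<'E'
import numpy as np,cv2
from scipy.spatial.transform import Rotation as R
def ray(s,uv):
    p=cv2.undistortPoints(np.array([[uv]],float),s["mtx"],np.array(s["D"],float))[0,0]
    d=R.from_euler("xyz",s["attitude"],degrees=True).apply([p[0],-p[1],-1]);return np.array(s["eye"]),d/np.linalg.norm(d)
def plane(s,uv,z):
    e,d=ray(s,uv);return e+d*(z-e[2])/d[2]
def tri(a,ua,b,ub):
    e,d=ray(a,ua);f,g=ray(b,ub)
    t=np.linalg.lstsq(np.c_[d,-g],f-e,rcond=None)[0]
    p,q=e+t[0]*d,f+t[1]*g;return (p+q)/2,np.linalg.norm(p-q)
def blobs(img,roi,f,n=2):
    x0,y0,x1,y1=roi;m=f(cv2.cvtColor(img,cv2.COLOR_BGR2HSV).astype(int)).astype(np.uint8)
    k=np.zeros_like(m);k[y0:y1,x0:x1]=m[y0:y1,x0:x1]
    c=cv2.findContours(k,cv2.RETR_EXTERNAL,cv2.CHAIN_APPROX_NONE)[0]
    c=sorted(c,key=cv2.contourArea)[::-1][:n]
    return [(cv2.contourArea(x),x[:,0].mean(0).round(1),cv2.minAreaRect(x)) for x in c]
red=lambda h:((h[...,0]<8)|(h[...,0]>172))&(h[...,1]>150)&(h[...,2]>90)
dark=lambda h:(h[...,2]<70)
E
python3 - <<'E'
from h import *;import pickle
d=pickle.load(open("s0.pkl","rb"));t,s=d["top"],d["side"]
a=blobs(t["img"],(300,205,340,235),red,1);b=blobs(s["img"],(300,225,335,250),red,1);print(a,b)
print("tab",tri(t,a[0][1],s,b[0][1]))
a=blobs(t["img"],(390,200,418,226),dark,1);b=blobs(s["img"],(286,178,306,200),dark,1);print(a,b)
print("valve",tri(t,a[0][1],s,b[0][1]))
print("lidend",tri(t,(275,226),s,(327,276)))
print("hob",tri(t,(249,283),s,(376,324)), tri(t,(367,338),s,(390,233)))
print("spice",tri(t,(248,320),s,(417,286)),"tin",tri(t,(198,284),s,(398,346)))
for n,i,(x0,y0,x1,y1) in(("t",t["img"],(250,160,470,350)),("s",s["img"],(230,160,450,350))):
    globals()[n]=cv2.resize(i[y0:y1,x0:x1],None,fx=1.8*2,fy=1.8*2,interpolation=cv2.INTER_CUBIC)[:,:]
cv2.imwrite("pics/tc.png",cv2.resize(t,(792,684))[:600])
cv2.imwrite("pics/sc.png",cv2.resize(s,(792,684))[:600])
E
```

```text
[(77.0, array([319.1, 218.3]), ((319.0, 218.0), (10.0, 10.0), 90.0))] [(88.5, array([316. , 237.7]), ((315.7059326171875, 237.82354736328125), (11.156637191772461, 10.186494827270508), 75.96376037597656))]
tab (array([601.45070869,  69.70483165, 139.82236324]), np.float64(1.3708346989192846))
[(14.0, array([400.7, 216.5]), ((400.7000427246094, 216.60003662109375), (9.838699340820312, 4.0249223709106445), 26.56505012512207))] [(113.0, array([295.9, 189.3]), ((296.0, 189.0), (10.0, 14.0), 0.0))]
valve (array([670.62257432, -57.8954103 , 133.09348932]), np.float64(7.933138700871802))
lidend (array([563.39650688, 137.41784341, 115.55649487]), np.float64(1.803407214394234))
hob (array([458.80266205, 154.13209953,   2.32814567]), np.float64(3.3687787174849757)) (array([ 4.59154859e+02, -9.63821611e+01, -1.80760292e-01]), np.float64(1.8186543135669009))
spice (array([393.83578216, 110.38035802,  97.17235672]), np.float64(0.21219060039759524)) tin (array([413.68172735, 227.09116375,  66.63575749]), np.float64(1.412454176179302))
```

View pics/tc.png

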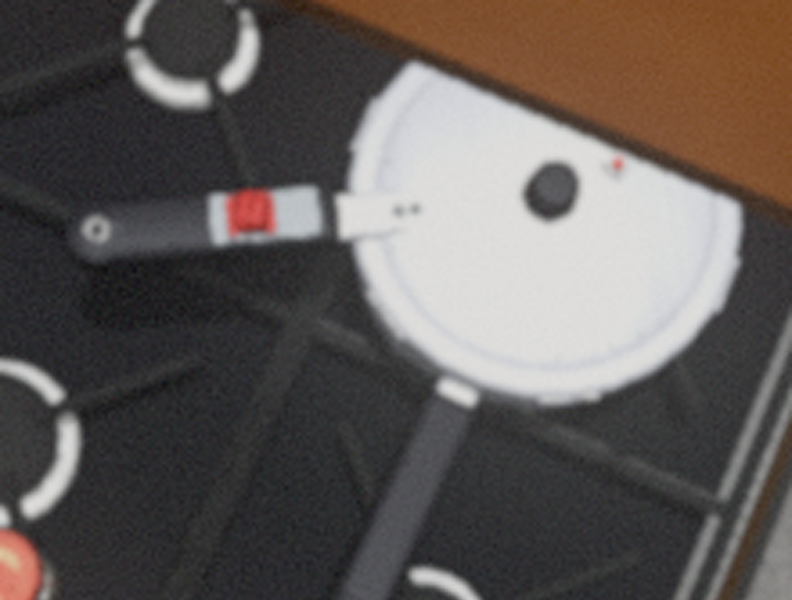

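The crop shows the valve at full-frame (403.3,212.8), the handle screw at (276.7,223.9), the tab top at about (318.5,217) and the pot handle root at about (377,268).

View pics/sc.png

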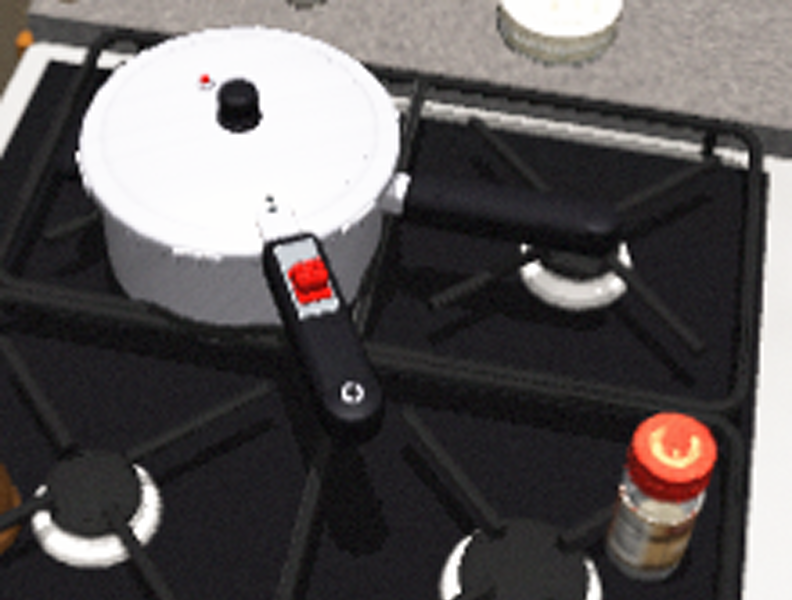

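Run:
```python
from h import *;import pickle
d=pickle.load(open("s0.pkl","rb"));t,s=d["top"],d["side"]
print("valve",tri(t,(403.3,212.8),s,(296,184.5)))
print("screw",tri(t,(276.7,223.9),s,(327,269)))
for z in(134,140):print(z,plane(t,(276.7,223.9),z),"valve",plane(t,(403.3,212.8),z+14))
t2=t["img"]
cv2.imwrite("pics/th.png",cv2.resize(t2[250:350,320:420],None,fx=6,fy=6,interpolation=cv2.INTER_CUBIC))
```

```text
valve (array([672.14887469, -58.99535793, 147.02966162]), np.float64(3.776697112515738))
screw (array([564.64024907, 133.40327598, 132.36628312]), np.float64(1.5064005887272314))
134 [563.5507658  133.14657562 134.        ] valve [669.86167912 -58.92237409 148.        ]
140 [562.36213867 132.09524387 140.        ] valve [667.96420706 -58.74155663 154.        ]
```

View pics/th.png

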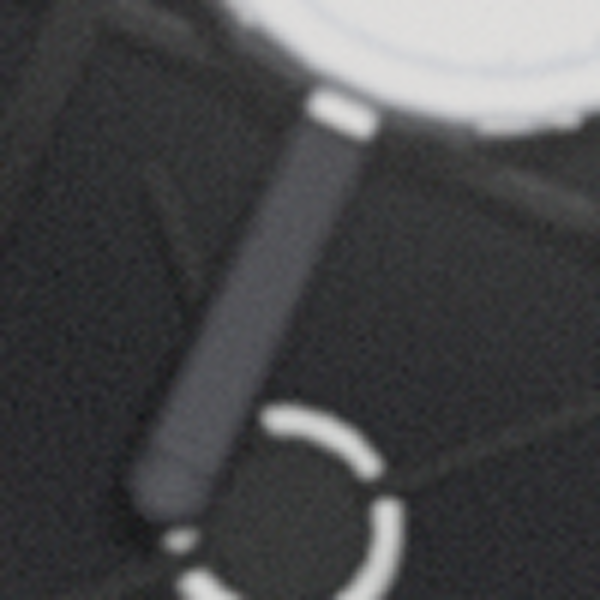

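The side crop shows the valve top at (296.4,185) and the screw at (327.8,268.9). The top crop shows the pot handle's middle line running from about (376.3,273) to its tip at about (347.5,336.5).

Run:
```python
from h import *;import pickle
d=pickle.load(open("s0.pkl","rb"));t,s=d["top"],d["side"]
v=plane(t,(403.3,212.8),148);print(v)
def pol(p): q=p[:2]-v[:2];return p.round(1),np.hypot(*q).round(1),np.degrees(np.arctan2(q[1],q[0])).round(2)
print("valve",tri(t,(403.3,212.8),s,(296.4,184.8)))
for n,uv,z in(("screw",(276.7,223.9),134),("tabtop",(318.5,217),148),("root",(376.3,273),95),("mid",(362,305),95),("tip",(347.5,336.5),82),("lidend",(270,225),125)):
    print(n,*pol(plane(t,uv,z)))
# lid rim circle from white pixels
h=cv2.cvtColor(t["img"],cv2.COLOR_BGR2HSV).astype(int)
m=((h[...,2]>170)&(h[...,1]<40)).astype(np.uint8);m[:,:345]=0;m[:160]=0;m[275:]=0;m[:,460:]=0
c=max(cv2.findContours(m,cv2.RETR_EXTERNAL,cv2.CHAIN_APPROX_NONE)[0],key=cv2.contourArea)[:,0]
P=np.array([plane(t,u,106)[:2] for u in c.astype(float)])
from scipy.optimize import least_squares
# keep lower/front part away from cabinet
k=[(u[1]>225 and u[0]>350) for u in c];P=P[k]
f=least_squares(lambda q:np.hypot(P[:,0]-q[0],P[:,1]-q[1])-98.5,[670,-59],loss="soft_l1",f_scale=1);print(f.x,np.abs(f.fun).mean(),len(P))
for z in (70,110,140):print("mill",plane(s,(211,268),z))
```

```text
[669.86167912 -58.92237409 148.        ]
valve (array([671.78303426, -59.00225531, 146.47682302]), np.float64(2.7456419060778545))
screw [563.6 133.1 134. ] 219.5 118.96
tabtop [601.9  70.7 148. ] 146.4 117.68
root [564.2 -59.8  95. ] 105.6 -179.54
mid [501.6 -59.6  95. ] 168.3 -179.77
tip [441.8 -59.2  82. ] 228.0 -179.92
lidend [558.6 144.6 125. ] 231.9 118.67
[677.12759623 -57.99097884] 0.8528075413272524 128
mill [806.07377283 139.02660698  70.        ]
mill [788.10881466 164.61666238 110.        ]
mill [774.63509603 183.80920393 140.        ]
```

step_arm(targets=[[[20,38,0,0,0,0.02],[40,75,-5,0,0,0.04],[60,112,-10,0,0,0.06],[80,150,-15,0,0,0.08],[100,188,-20,0,0,0.1],[120,226,-25,0,0,0.12],[140,262,-30,0,0,0.14],[160,298,-35,0,0,0.16],[180,334,-40,0,0,0.18],[198,370,-45,0,0,0.2],[216,406,-50,0,0,0.21],[226,440,-50,0,0,0.21]]], fingers=1, newtons=20)

```text
time: 1.1
tool_pos: [412.0, -128.3, 202.1]
tcp_rot: [-179.9, 0.0, 30.1]
ft_force: [1.1, -0.6, 0.1]
finger_gap: 0.0
grip_force: 0.0
```

step_arm(targets=[[[5,38,-5,0,0,0],[10,76,-10,0,0,0],[15,114,-15,0,0,0],[20,152,-20,0,0,0],[25,190,-25,0,0,0],[30,228,-30,0,0,0],[35,266,-35,0,0,0],[40,300,-40,0,0,0],[40,330,-43,0,0,0],[40,340,-43,0,0,0],[40,340,-43,0,0,0]]])

```text
time: 2.02
tool_pos: [451.0, 211.5, 159.6]
tcp_rot: [-180.0, 0.1, 30.3]
ft_force: [0.8, -0.3, 0.2]
finger_gap: 0.2
grip_force: 0.0
```

Run:
```python
from bench import r, vision
import cv2,pickle
from h import *
d={n:vision.snapshot(n) for n in("top","side")}
pickle.dump(d,open("s1.pkl","wb"));cv2.imwrite("pics/s1.png",d["side"]["img"])
q=r.sense();print(q["time"],q["tool_pos"],q["tcp_rot"],q["ft_force"],q["joint_pos"].round(1),q["finger_gap"])
for z in(400,500,600,700):print(z,plane(d["top"],(350,167),z),plane(d["top"],(403,190),z))
```

```text
2.1167 [451.53964717 209.0373481  160.03698915] [1.79976532e+02 5.59361723e-02 3.01332536e+01] [-0.25624962  0.15183696 -0.7469205 ] [ 19.   -4.8 107.6  -0.   77.2  78.8] 0.1085073846747781
400 [617.60023669  33.99693174 400.        ] [617.63393083 -39.44732131 400.        ]
500 [581.88950093  24.30094169 500.        ] [581.91817614 -38.20339424 500.        ]
600 [546.17876517  14.60495164 600.        ] [546.20242145 -36.95946718 600.        ]
700 [510.4680294    4.90896159 700.        ] [510.48666677 -35.71554011 700.        ]
```

View pics/s1.png

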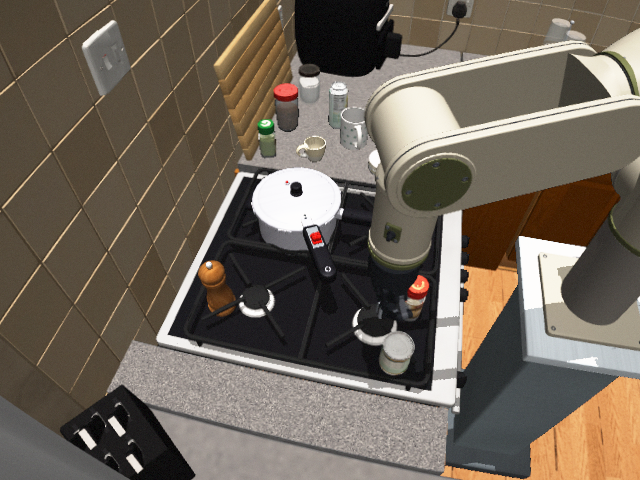

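The side view shows the gripper above and in front of the hob, with the jar and tin (at about (415,290) and (398,350)) still upright and the path to the left of the lid handle clear.

step_arm(targets=[[[30,3,-5,0,0,0],[60,5,-10,0,0,0],[90,6,-15,0,0,0],[120,6,-20,0,0,0],[140,-5,-24,0,0,0],[150,-20,-28,0,0,0],[158,-40,-28,0,0,0],[161,-55,-28,0,0,0],[161,-67,-28,0,0,0],[161,-67,-28,0,0,0],[161,-67,-28,0,0,0]]])

```text
time: 3.03
tool_pos: [612.5, 141.5, 132.7]
tcp_rot: [-180.0, -0.0, 30.0]
ft_force: [0.5, -0.6, -0.7]
finger_gap: -0.4
grip_force: 0.0
```

Run:
```python
from bench import r, vision
import cv2,pickle
d={n:vision.snapshot(n) for n in("top","side")}
pickle.dump(d,open("s2.pkl","wb"));s=d["side"]["img"][150:350,200:440]
cv2.imwrite("pics/s2.png",cv2.resize(s,None,fx=3,fy=3,interpolation=cv2.INTER_CUBIC))
q=r.sense();print(q["time"],q["tool_pos"],q["tcp_rot"],q["ft_force"])
```

```text
3.1333 [612.45033665 142.95025336 132.70197973] [-1.79985364e+02 -2.96249162e-02  3.00712935e+01] [0.55384917 0.09021842 0.18766901]
```

View pics/s2.png

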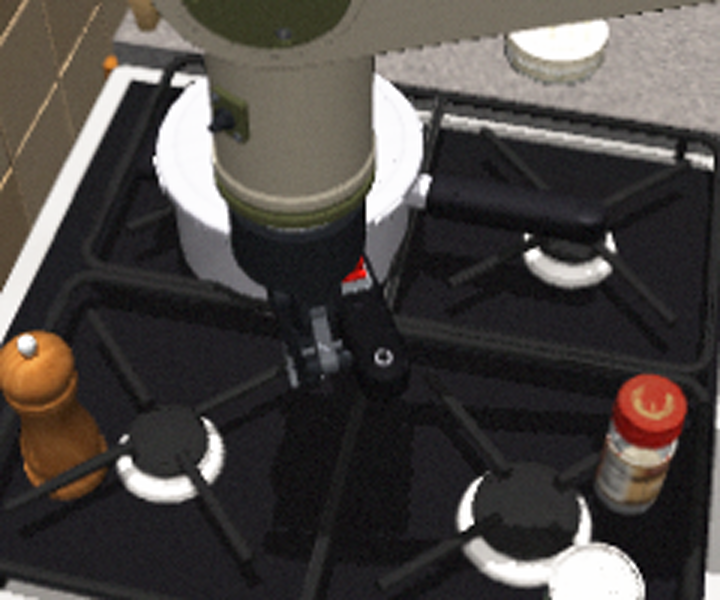

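The side crop shows the shut fingers at about (320,355) of the crop, just behind the lid handle on its mill side. Mill, jar and tin are still upright.

Run:
```python
import numpy as np
A=np.array([674,-59.]);
def T(a,d,r=205):
    t=np.radians(a);return A+r*np.array([np.cos(t),np.sin(t)])+d*np.array([np.sin(t),-np.cos(t)])
def call(p0,a0,L):
    for a,d in L:print(a,d,(T(a,d)-p0).round(1),round(np.radians(a-a0),3))
    print(T(*L[-1]))
p=np.array([612.8,142.5])
call(p,120,[(120,40),(120,34),(120,30),(121,28),(122,28),(124,28),(126,28),(128,28),(130,28),(132,28),(134,28),(136,28)])
call(T(136,28),136,[(138+2*i,28) for i in range(12)])
call(T(160,28),160,[(162+2*i,28) for i in range(8)])
```

```text
120 40 [-6.7 -4. ] 0.0
120 34 [-11.9  -7. ] 0.0
120 30 [-15.3  -9. ] 0.0
121 28 [-20.4 -11.4] 0.017
122 28 [-23.7 -12.8] 0.035
124 28 [-30.2 -15.9] 0.07
126 28 [-36.6 -19.2] 0.105
128 28 [-42.9 -22.7] 0.14
130 28 [-49.1 -26.5] 0.175
132 28 [-55.2 -30.4] 0.209
134 28 [-61.1 -34.6] 0.244
136 28 [-66.8 -39. ] 0.279
[545.9857753  103.54648035]
138 28 [-5.6 -4.6] 0.035
140 28 [-11.   -9.3] 0.07
142 28 [-16.3 -14.3] 0.105
144 28 [-21.4 -19.4] 0.14
146 28 [-26.3 -24.7] 0.175
148 28 [-31.  -30.2] 0.209
150 28 [-35.5 -35.8] 0.244
152 28 [-39.8 -41.6] 0.279
154 28 [-44.  -47.5] 0.314
156 28 [-47.9 -53.6] 0.349
158 28 [-51.6 -59.8] 0.384
160 28 [-55.  -66.1] 0.419
[490.93957675  37.42552276]
162 28 [-3.3 -6.4] 0.035
164 28 [ -6.3 -13. ] 0.07
166 28 [ -9.1 -19.7] 0.105
168 28 [-11.6 -26.4] 0.14
170 28 [-14.  -33.3] 0.175
172 28 [-16.  -40.2] 0.209
174 28 [-17.9 -47.2] 0.244
176 28 [-19.5 -54.2] 0.279
[471.45255096 -16.76812948]
```

step_arm(targets=[[[-7,-4,0,0,0,0],[-12,-7,0,0,0,0],[-15,-9,0,0,0,0],[-20,-11,0,0,0,0.017],[-24,-13,0,0,0,0.035],[-30,-16,0,0,0,0.07],[-37,-19,0,0,0,0.105],[-43,-23,0,0,0,0.14],[-49,-26,0,0,0,0.175],[-55,-30,0,0,0,0.21],[-61,-35,0,0,0,0.245],[-67,-39,0,0,0,0.28]]])

```text
time: 4.13
tool_pos: [545.5, 103.4, 132.5]
tcp_rot: [180.0, -0.0, 46.3]
ft_force: [1.6, 0.6, -0.3]
finger_gap: 0.3
grip_force: 0.9
```

step_arm(targets=[[[-5.5,-4.5,0,0,0,0.035],[-11,-9,0,0,0,0.07],[-16,-14,0,0,0,0.105],[-21,-19,0,0,0,0.14],[-26,-25,0,0,0,0.175],[-31,-30,0,0,0,0.21],[-35.5,-36,0,0,0,0.245],[-40,-41.5,0,0,0,0.28],[-44,-47.5,0,0,0,0.315],[-48,-53.5,0,0,0,0.35],[-51.5,-60,0,0,0,0.385],[-55,-66,0,0,0,0.42]]])

```text
time: 5.13
tool_pos: [490.5, 37.4, 132.5]
tcp_rot: [180.0, -0.0, 70.4]
ft_force: [2.1, 2.0, -0.1]
finger_gap: -0.1
grip_force: 0.9
```

Run:
```python
from bench import r, vision
import cv2,pickle
d={n:vision.snapshot(n) for n in("top","side")}
pickle.dump(d,open("s3.pkl","wb"));s=d["side"]["img"][150:350,200:440]
cv2.imwrite("pics/s3.png",cv2.resize(s,None,fx=3,fy=3,interpolation=cv2.INTER_CUBIC))
q=r.sense();print(q["time"],q["tool_pos"],q["tcp_rot"],q["ft_force"])
```

```text
5.2333 [490.28690746  36.91255692 132.40462889] [1.79989902e+02 1.24284472e-02 7.02329989e+01] [-0.13369933 -0.18265109 -0.52820389]
```

View pics/s3.png

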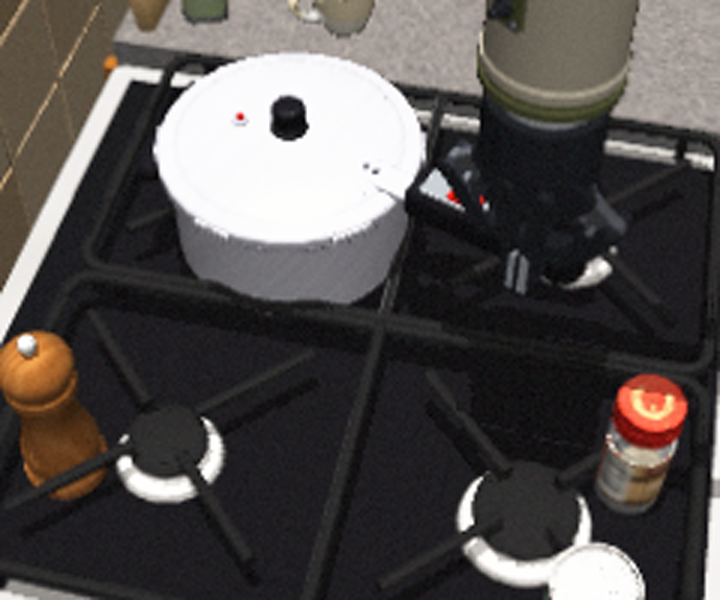

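The side crop shows the lid handle turned most of the way, with the pot and valve where they were (valve at (288,118) of the crop). I'll carry on, slower near the stop.

step_arm(targets=[[[-3.5,-6.5,0,0,0,0.035],[-6.5,-13,0,0,0,0.07],[-9,-19.5,0,0,0,0.105],[-11.5,-26.5,0,0,0,0.14],[-14,-33,0,0,0,0.175],[-15,-37,0,0,0,0.19],[-16,-40,0,0,0,0.21],[-17,-43.5,0,0,0,0.227],[-18,-47,0,0,0,0.245],[-18,-47,0,0,0,0.245]]])

```text
time: 6.07
tool_pos: [472.8, -9.8, 132.3]
tcp_rot: [180.0, 0.0, 84.2]
ft_force: [-0.6, -0.6, 0.1]
finger_gap: -0.1
grip_force: 0.0
```

step_arm(targets=[[[-0.5,-2,0,0,0,0.01],[-1,-4,0,0,0,0.02],[-1,-6,0,0,0,0.03],[-1,-8,0,0,0,0.04],[-1,-10,0,0,0,0.05],[-1.5,-11,0,0,0,0.055]]])

```text
time: 6.57
tool_pos: [471.3, -20.7, 132.1]
tcp_rot: [-180.0, -0.0, 87.4]
ft_force: [1.2, 2.7, -1.2]
finger_gap: -0.0
grip_force: 0.8
```

step_arm(targets=[[[0,-1,0,0,0,0.006],[0,-2,0,0,0,0.012],[0,-3,0,0,0,0.018],[0,-4,0,0,0,0.024],[0,-5,0,0,0,0.03],[0,-6,0,0,0,0.036]]])

```text
time: 7.07
tool_pos: [471.2, -26.6, 132.3]
tcp_rot: [-180.0, -0.0, 89.5]
ft_force: [-1.4, 1.5, -0.4]
finger_gap: -0.1
grip_force: 0.9
```

step_arm(targets=[[[0,-1,0,0,0,0.004],[0,-2,0,0,0,0.008]]])

```text
time: 7.23
tool_pos: [471.1, -28.3, 132.3]
tcp_rot: [-180.0, -0.0, 89.9]
ft_force: [-3.0, 4.0, 0.2]
finger_gap: 0.2
grip_force: 2.2
```

step_arm(targets=[[[0,-0.5,0,0,0,0],[0,-1,0,0,0,0]]])

```text
time: 7.4
tool_pos: [471.1, -29.3, 132.3]
tcp_rot: [-180.0, -0.0, 89.9]
ft_force: [-3.0, 4.6, 1.4]
finger_gap: 0.3
grip_force: 2.2
```

Run:
```python
from bench import r, vision
from h import *
import pickle
t=[vision.snapshot(n) for n in("top","side")]
pickle.dump(t,open("s4.pkl","wb"))
s=t[1]["img"][150:350,200:440]
cv2.imwrite("pics/s4.png",cv2.resize(s,None,fx=3,fy=3,interpolation=cv2.INTER_CUBIC))
for i in range(4):
    q=r.sense();print(q["time"],q["tool_pos"],q["ft_force"]);vision.snapshot("top")
```

```text
7.5 [471.12922668 -29.37045508 132.24986674] [-2.39185615  4.03356458  1.91546261]
7.55 [471.15905592 -29.36477613 132.26441923] [-2.86708159  4.4915802   1.9297721 ]
7.6 [471.16143158 -29.39457391 132.25983038] [-2.30678812  3.78471207  1.64127709]
7.65 [471.17802432 -29.37533857 132.25964138] [-3.03802219  3.97826811  1.34546004]
```

View pics/s4.png

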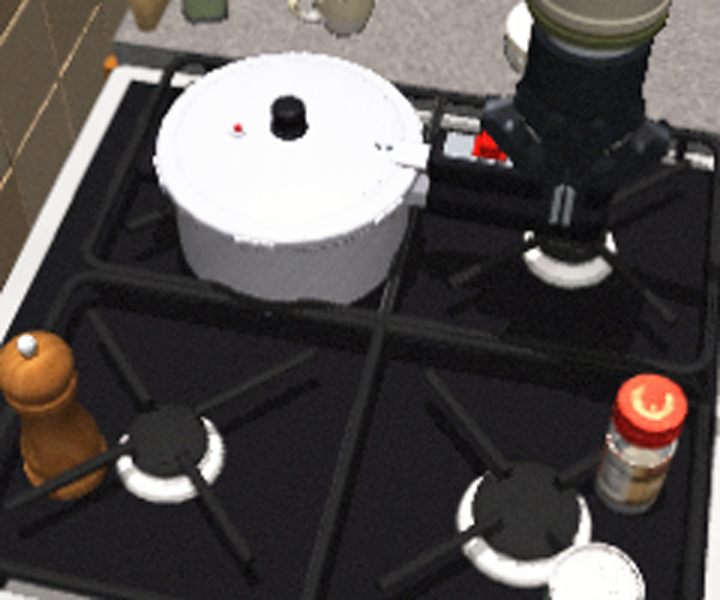

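The side crop shows the lid handle over the pot handle, the valve still at (288,118) of the crop, and the slide still open. The push force has reached about 4.5 N, so I'll back off and measure how square it is.

step_arm(targets=[[[0,2,0,0,0,0],[0,8,0,0,0,0],[0,20,0,0,0,0],[0,40,5,0,0,0],[-10,60,30,0,0,0],[-30,80,60,0,0,0],[-50,100,60,0,0,0],[-60,120,60,0,0,0],[-60,120,60,0,0,0]]])

```text
time: 8.45
tool_pos: [410.4, 93.1, 193.2]
tcp_rot: [179.9, -0.1, 90.0]
ft_force: [0.3, -0.1, -0.2]
finger_gap: -0.2
grip_force: 0.0
```

Run:
```python
from bench import r, vision
from h import *
import pickle
d={n:vision.snapshot(n) for n in("top","side")};pickle.dump(d,open("s5.pkl","wb"))
t=d["top"];s=d["side"]
q=r.sense();print(q["time"],q["tool_pos"],q["ft_force"])
a=cv2.resize(t["img"][170:350,320:460],None,fx=3.3,fy=3.3,interpolation=cv2.INTER_CUBIC)
b=cv2.resize(s["img"][160:260,240:420],None,fx=2,fy=2,interpolation=cv2.INTER_CUBIC)
b=b[:, 30:];H=np.zeros((594,a.shape[1]+b.shape[1],3),np.uint8);H[:,:a.shape[1]]=a[:594];H[:b.shape[0],a.shape[1]:]=b
cv2.imwrite("pics/s5.png",H);print(H.shape,a.shape)
p=blobs(t["img"],(320,230,400,300),red,2);w=blobs(s["img"],(310,170,400,225),red,2);print(p,w)
if p and w:print("tab",tri(t,p[0][1],s,w[0][1]))
# pot motion: compare dark valve in side
d0=pickle.load(open("s0.pkl","rb"))
for S in(d0["side"],s):
    print(blobs(S["img"],(286,178,306,200),dark,1)[0][1])
```

```text
8.55 [411.49478654  90.98491531 192.66796397] [-0.24511651  0.05521728 -0.27513593]
(594, 792, 3) (594, 462, 3)
[(38.0, array([369.7, 287.8]), ((369.199951171875, 287.9000244140625), (7.905693531036377, 9.17060375213623), 18.43494987487793))] [(80.5, array([363.3, 197.9]), ((363.5, 197.5), (11.014732360839844, 9.699540138244629), 9.462322235107422))]
tab (array([527.736313  , -58.37670618, 139.79388733]), np.float64(0.2510528312849203))
[295.9 189.3]
[295.7 189. ]
```

View pics/s5.png

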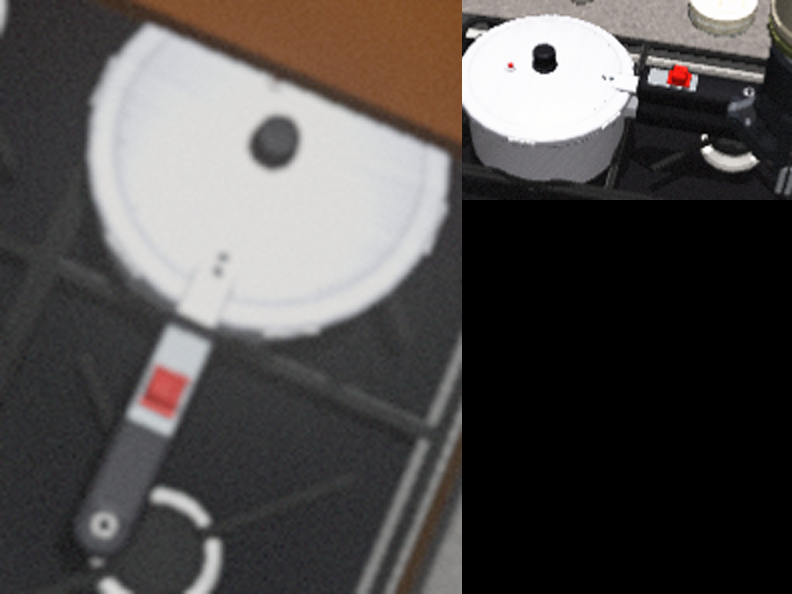

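Top crop: valve at (403.3,213), screw at (351.5,328.8), red tab at (369.4,288.5), with the lid handle covering the pot handle. The valve has not moved. Next I'll check the bearings.

Run:
```python
from h import *;import pickle
d=pickle.load(open("s5.pkl","rb"));t,s=d["top"],d["side"];d0=pickle.load(open("s0.pkl","rb"));t0=d0["top"]
for n,uv,z in(("screw",(351.5,328.8),134),("tab",(369.6,288.0),143),("valve",(403.3,213),148),("dots",(387,250),120)):print(n,plane(t,uv,z).round(1))
# handle edges, world y at several x (gray profile perpendicular): sample by projecting
def prof(S,x,z):
    ys=np.arange(-90,-28,1.0);P=np.array([[x,y,z] for y in ys])
    Rm=R.from_euler("xyz",S["attitude"],degrees=True);c=Rm.inv().apply(P-S["eye"])*[1,-1,-1]
    u=cv2.projectPoints(c,np.zeros(3),np.zeros(3),S["mtx"],np.array(S["D"],float))[0][:,0].astype(np.float32)
    g=cv2.GaussianBlur(cv2.cvtColor(S["img"],cv2.COLOR_BGR2GRAY),(3,3),0)
    v=cv2.remap(g,u[None,:,0],u[None,:,1],cv2.INTER_LINEAR)[0].astype(float)
    return ys,v
for name,S,z,xs in(("pot0",t0,93,(550,535,520,505,490,475,460)),("lid5",t,132,(550,540,510,500,490,480,470))):
    for x in xs:
        ys,v=prof(S,x,z);gr=np.gradient(v);m=(ys>-83)&(ys<-35);
        lo=ys[m][np.argmax(gr[m])];hi=ys[m][np.argmin(gr[m])];print(name,x,lo,hi,(lo+hi)/2,hi-lo)
```

```text
screw [452.9 -58.6 134. ]
tab [527.  -58.3 143. ]
valve [669.5 -59.1 148. ]
dots [604.6 -59.9 120. ]
pot0 550 -68.0 -49.0 -58.5 19.0
pot0 535 -67.0 -47.0 -57.0 20.0
pot0 520 -68.0 -47.0 -57.5 21.0
pot0 505 -67.0 -46.0 -56.5 21.0
pot0 490 -68.0 -45.0 -56.5 23.0
pot0 475 -66.0 -45.0 -55.5 21.0
pot0 460 -67.0 -45.0 -56.0 22.0
lid5 550 -71.0 -46.0 -58.5 25.0
lid5 540 -71.0 -46.0 -58.5 25.0
lid5 510 -71.0 -45.0 -58.0 26.0
lid5 500 -71.0 -46.0 -58.5 25.0
lid5 490 -71.0 -47.0 -59.0 24.0
lid5 480 -69.0 -74.0 -71.5 -5.0
lid5 470 -71.0 -45.0 -58.0 26.0
```

The steady 4 N at the handle (about 0.8 N·m, against 0.35 N·m of friction) means the lid is at its stop, and the images put it square. Next I move behind the lock tab at yaw 0.

step_arm(targets=[[[5,-12,0,0,0,-0.12],[10,-25,0,0,0,-0.24],[16,-38,0,0,0,-0.36],[22,-50,0,0,0,-0.48],[28,-63,0,0,0,-0.6],[35,-76,0,0,0,-0.72],[42,-90,0,0,0,-0.84],[48,-104,0,0,0,-0.96],[54,-118,0,0,0,-1.08],[60,-130,0,0,0,-1.2],[66,-142,0,0,0,-1.32],[70,-149,0,0,0,-1.44]]])

```text
time: 9.55
tool_pos: [482.0, -61.0, 191.9]
tcp_rot: [179.9, 0.0, 6.9]
ft_force: [-0.3, -0.2, -0.5]
finger_gap: -0.1
grip_force: 0.0
```

step_arm(targets=[[[0,0,-8,0,0,-0.06],[0,0,-16,0,0,-0.13],[0,0,-23,0,0,-0.13],[0,0,-28,0,0,-0.13],[0,0,-31,0,0,-0.13],[0,0,-31,0,0,-0.13]]])

```text
time: 10.05
tool_pos: [480.8, -58.6, 160.3]
tcp_rot: [-180.0, 0.1, 0.0]
ft_force: [0.1, -0.3, -1.2]
finger_gap: 0.1
grip_force: 0.0
```

Run:
```python
from bench import r, vision
from h import *
import pickle
d={n:vision.snapshot(n) for n in("top","side")};pickle.dump(d,open("s6.pkl","wb"))
q=r.sense();print(q["time"],q["tool_pos"],q["tcp_rot"],q["ft_force"])
w=blobs(d["side"]["img"],(310,170,400,225),red,1);print(w)
g0=cv2.cvtColor(pickle.load(open("s0.pkl","rb"))["side"]["img"],6);g=cv2.cvtColor(d["side"]["img"],6)
for y in(208,211,214,217):print(y,g0[y,332:354],g[y,332:354],sep="\n")
```

```text
10.15 [481.39234636 -58.57665573 161.42775685] [ 1.79994136e+02 -4.20712428e-03 -8.55853846e-03] [ 0.4487044  -0.71976734  0.36627705]
[(82.0, array([363.4, 198. ]), ((363.5, 197.5), (11.014732360839844, 9.699540138244629), 9.462322235107422))]
208
[251 252 252 252 251 247 216 109 156 203 178  66  26  29  32  30  33  33
  30  31  29  32]
[252 252 252 252 251 242 171 109 157 168  81  15  16  17  16  12  12  17
  17  20  21  14]
211
[252 252 251 246 217 127 140 180 251 251 251  65  33  39  43  39  41  40
  40  35  34  41]
[253 253 252 248 221 128 147 185 186 180 181  33  19  22  15  14  15  18
  16  17  12  13]
214
[251 247 219 120 105 132 147 156 228 239  85  29  37  37  41  43  46  44
  40  31  36  43]
[252 242 200 111 105 126 137 139 147 153  62  17  24  23  25  22  25  26
  22  26  22  25]
217
[248 192 128 105 110 112 112 113 113  95  16  17  17  17  23  23  25  25
  29  33  29  32]
[235 211 119 108 115 118 112 113 112 114  21  15  13  20  17  15  21  20
  22  20  24  24]
```

The pot bracket edges match the first picture to the pixel, so the pot has not moved. Now I push the slide gently.

step_arm(targets=[[[5,0,0,0,0,0],[10,0,0,0,0,0],[15,0,0,0,0,0],[19,0,0,0,0,0],[22,0,0,0,0,0],[24,0,0,0,0,0],[26,0,0,0,0,0],[28,0,0,0,0,0],[30,0,0,0,0,0],[32,0,0,0,0,0]]])

```text
time: 10.98
tool_pos: [513.2, -58.5, 161.2]
tcp_rot: [-180.0, 0.0, -0.1]
ft_force: [-1.0, 0.0, 0.8]
finger_gap: -0.1
grip_force: 0.8
```

step_arm(targets=[[[1.5,0,0,0,0,0],[3,0,0,0,0,0],[4.5,0,0,0,0,0],[6,0,0,0,0,0]]])

```text
time: 11.32
tool_pos: [519.3, -58.5, 161.2]
tcp_rot: [-180.0, 0.0, -0.1]
ft_force: [-1.4, 0.3, 1.1]
finger_gap: 0.1
grip_force: 0.8
```

Run:
```python
from bench import r, vision
from h import *
s=vision.snapshot("side")
q=r.sense();print(q["time"],q["tool_pos"],q["tcp_rot"],q["ft_force"])
w=blobs(s["img"],(310,170,400,225),red,1);print(w, plane(s,w[0][1],140))
```

```text
11.3667 [519.5316497  -58.52691433 161.23166433] [-1.79999639e+02  4.86735106e-04 -6.99208898e-02] [-0.50748613  0.05163791  0.04762971]
[(67.5, array([357.7, 197.2]), ((357.0, 197.0), (10.0, 10.0), 90.0))] [539.46997964 -57.58699528 140.        ]
```

step_arm(targets=[[[1,0,0,0,0,0],[2,0,0,0,0,0],[3,0,0,0,0,0],[4,0,0,0,0,0]]])

```text
time: 11.7
tool_pos: [523.3, -58.5, 161.2]
tcp_rot: [-180.0, 0.0, -0.1]
ft_force: [-2.2, 0.7, -0.2]
finger_gap: 0.0
grip_force: 1.1
```

step_arm(targets=[[[0.5,0,0,0,0,0],[1,0,0,0,0,0]]])

```text
time: 11.87
tool_pos: [523.5, -58.5, 161.2]
tcp_rot: [-180.0, 0.1, -0.1]
ft_force: [-10.6, -1.0, 4.7]
finger_gap: -0.1
grip_force: 4.6
```

step_arm(targets=[[[0.5,0,0,0,0,0],[1,0,0,0,0,0]]])

```text
time: 12.03
tool_pos: [523.6, -58.5, 161.1]
tcp_rot: [-180.0, 0.2, -0.1]
ft_force: [-15.1, -0.7, 9.0]
finger_gap: -0.0
grip_force: 7.3
```

The slide has hit its hard stop: the tool stalled at x = 523.5 and the force rose. I'll back off now.

step_arm(targets=[[[-2,0,0,0,0,0],[-6,0,0,0,0,0],[-15,0,0,0,0,0],[-30,0,5,0,0,0],[-45,0,20,0,0,0],[-60,0,45,0,0,0],[-80,-15,70,0,0,0],[-95,-40,80,0,0,0],[-105,-75,80,0,0,0],[-110,-110,80,0,0,0],[-110,-130,80,0,0,0],[-110,-130,80,0,0,0]]])

```text
time: 13.03
tool_pos: [414.5, -191.8, 241.7]
tcp_rot: [179.9, -0.1, -0.3]
ft_force: [1.0, -0.8, 0.1]
finger_gap: 0.1
grip_force: 0.0
```

Run:
```python
from bench import r, vision
from h import *
import pickle
d={n:vision.snapshot(n) for n in("top","side")};pickle.dump(d,open("s7.pkl","wb"));t,s=d["top"],d["side"]
q=r.sense();print(q["time"],q["tool_pos"],q["ft_force"])
p=blobs(t["img"],(320,230,400,300),red,1);w=blobs(s["img"],(310,170,400,225),red,1);print(p,w)
if p:print("tab",tri(t,p[0][1],s,w[0][1]))
print(plane(s,w[0][1],140))
D0=pickle.load(open("s0.pkl","rb"))["side"]
print("valve",blobs(D0["img"],(286,178,306,200),dark,1)[0][1],blobs(s["img"],(286,178,306,200),dark,1)[0][1])
g0=cv2.cvtColor(D0["img"],6);g=cv2.cvtColor(s["img"],6)
print(g0[214,332:350],g[214,332:350])
for n,(x0,y0,x1,y1) in dict(mill=(195,255,240,322),spice=(396,272,432,324),tin=(376,328,418,378)).items():
    print(n,cv2.phaseCorrelate(g0[y0:y1,x0:x1].astype(float),g[y0:y1,x0:x1].astype(float)))
x0,y0,x1,y1=340,300,365,345  # screw ring
h=t["img"][y0:y1,x0:x1];k=(cv2.cvtColor(h,6)>130);ys,xs=np.nonzero(k);print("bright",list(zip(xs+x0,ys+y0))[:40])
```

```text
13.1333 [ 414.88321462 -188.87559005  241.29690495] [-0.53763056  0.30313999 -0.14694906]
[(50.0, array([373.2, 279.6]), ((372.913818359375, 279.9655456542969), (7.242117881774902, 9.284767150878906), 21.801406860351562))] [(81.0, array([356.3, 197. ]), ((356.3461608886719, 196.26922607421875), (10.982503890991211, 9.805806159973145), 11.309932708740234))]
tab (array([542.84455859, -58.16287606, 139.44545835]), np.float64(0.6675941933975917))
[542.45487528 -57.52301818 140.        ]
valve [295.9 189.3] [295.7 189. ]
[251 247 219 120 105 132 147 156 228 239  85  29  37  37  41  43  46  44] [252 245 206 114 102 129 140 142 153 159  68  23  23  26  18  27  21  26]
mill ((0.5031757613896524, 0.004615564134624606), 0.9879910808921339)
spice ((-0.003128223553083842, -0.01839037430362822), 0.9999340900401047)
tin ((0.49713196529369696, -0.010691776218020976), 1.0016488063200768)
bright [(np.int64(350), np.int64(325)), (np.int64(351), np.int64(325)), (np.int64(352), np.int64(325)), (np.int64(349), np.int64(326)), (np.int64(350), np.int64(326)), (np.int64(351), np.int64(326)), (np.int64(352),
[... 372 characters left out ...]
.int64(350), np.int64(328)), (np.int64(353), np.int64(328)), (np.int64(354), np.int64(328)), (np.int64(355), np.int64(328)), (np.int64(348), np.int64(329)), (np.int64(349), np.int64(329)), (np.int64(353), np.int64(329)), (np.int64(354), np.int64(329)), (np.int64(355), np.int64(329)), (np.int64(348), np.int64(330)), (np.int64(349), np.int64(330)), (np.int64(350), np.int64(330)), (np.int64(351), np.int64(330)), (np.int64(352), np.int64(330)), (np.int64(353), np.int64(330)), (np.int64(354), np.int64(330)), (np.int64(348), np.int64(331)), (np.int64(349), np.int64(331)), (np.int64(350), np.int64(331)), (np.int64(351), np.int64(331)), (np.int64(352), np.int64(331)), (np.int64(353), np.int64(331))]
```

The tab's centroid moved about 15 mm against the 18 mm expected. I'll check its edges before handing in.

Run:
```python
from h import *;import pickle
def prof(S,z,y):
    xs=np.arange(500,575,1.0);P=np.c_[xs,np.full_like(xs,y),np.full_like(xs,z)]
    c=R.from_euler("xyz",S["attitude"],degrees=True).inv().apply(P-S["eye"])*[1,-1,-1]
    u=cv2.projectPoints(c,np.zeros(3),np.zeros(3),S["mtx"],np.array(S["D"],float))[0][:,0].astype(np.float32)
    i=S["img"].astype(np.float32);v=cv2.remap(i,u[None,:,0],u[None,:,1],cv2.INTER_LINEAR)[0];return xs,v[:,2]-v[:,:2].mean(1),v.mean(1)
for f in("s5","s7"):
    d=pickle.load(open(f+".pkl","rb"))
    for n,y in(("top",-62),("top",-58),("top",-55),("side",-58),("side",-53)):
        o=[]
        for z in(134,148):
            xs,v,g=prof(d[n],z,y);k=xs[v>v.max()/2];o+= [k.min(),k.max()]
        print(f,n,y,o)
    xs,v,g=prof(d["top"],134,-58);print(v[::3].astype(int),g[::3].astype(int))
```

```text
s5 top -62 [np.float64(517.0), np.float64(539.0), np.float64(515.0), np.float64(536.0)]
s5 top -58 [np.float64(517.0), np.float64(538.0), np.float64(515.0), np.float64(536.0)]
s5 top -55 [np.float64(517.0), np.float64(538.0), np.float64(515.0), np.float64(536.0)]
s5 side -58 [np.float64(517.0), np.float64(539.0), np.float64(518.0), np.float64(537.0)]
s5 side -53 [np.float64(516.0), np.float64(539.0), np.float64(515.0), np.float64(538.0)]
[ -2  -3  -4  -6  -6   9  88 101 111 113 114 118 114  55   1  -7  -6  -7
  -6  -6  -5  -3  -1   1   1] [ 86  85 101 174 200 182 135 104 105 124 126 123 118 159 194 201 200 200
 200 197 171 101  83 166 213]
s7 top -62 [np.float64(533.0), np.float64(554.0), np.float64(531.0), np.float64(551.0)]
s7 top -58 [np.float64(533.0), np.float64(554.0), np.float64(531.0), np.float64(551.0)]
s7 top -55 [np.float64(533.0), np.float64(554.0), np.float64(530.0), np.float64(551.0)]
s7 side -58 [np.float64(532.0), np.float64(554.0), np.float64(532.0), np.float64(552.0)]
s7 side -53 [np.float64(532.0), np.float64(555.0), np.float64(531.0), np.float64(553.0)]
[ -3  -3  -5  -6  -7  -6  -6  -6  -6  -7   3  75 103 108 112 111 116 113
  63   4  -5  -3  -3   1   1] [ 84  83 101 174 201 201 201 202 202 201 188 145 112 107 117 114 120 117
 152 190 170 102  80 164 215]
```

Everything else is in place. Only the slide's travel is in doubt, so I'll repeat the gentle push with the tips 3 mm higher. If the tool stalls at the same x, it is the stop.

step_arm(targets=[[[10,30,0,0,0,0],[20,62,0,0,0,0],[35,95,-5,0,0,0],[48,120,-25,0,0,0],[58,129,-50,0,0,0],[65,130,-70,0,0,0],[75,130,-77,0,0,0],[85,130,-77,0,0,0],[95,130,-77,0,0,0],[101,130,-77,0,0,0],[104,130,-77,0,0,0],[106,130,-77,0,0,0]]])

```text
time: 14.13
tool_pos: [521.4, -57.8, 164.4]
tcp_rot: [-180.0, -0.0, -0.0]
ft_force: [0.4, -0.5, -0.1]
finger_gap: -0.2
grip_force: 0.0
```

step_arm(targets=[[[0.5,0,0,0,0,0],[1,0,0,0,0,0],[1.5,0,0,0,0,0],[2,0,0,0,0,0]]])

```text
time: 14.47
tool_pos: [523.1, -58.6, 164.4]
tcp_rot: [180.0, -0.0, -0.1]
ft_force: [0.4, 0.1, -0.1]
finger_gap: -0.1
grip_force: 0.0
```

step_arm(targets=[[[0.3,0,0,0,0,0],[0.5,0,0,0,0,0]]])

```text
time: 14.63
tool_pos: [523.4, -58.6, 164.3]
tcp_rot: [-180.0, 0.0, -0.1]
ft_force: [-4.3, 0.5, 2.9]
finger_gap: -0.0
grip_force: 1.9
```

It stalled at the same place with no free travel left, so the slide is on its stop. I'll withdraw.

step_arm(targets=[[[-2,0,0,0,0,0],[-6,0,0,0,0,0],[-15,0,0,0,0,0],[-30,0,5,0,0,0],[-45,0,20,0,0,0],[-60,0,45,0,0,0],[-80,-15,70,0,0,0],[-95,-40,80,0,0,0],[-105,-75,80,0,0,0],[-110,-110,80,0,0,0],[-110,-130,80,0,0,0],[-110,-130,80,0,0,0]]])

```text
time: 15.63
tool_pos: [412.7, -191.7, 244.5]
tcp_rot: [179.9, -0.0, -0.3]
ft_force: [0.9, 0.2, 0.2]
finger_gap: 0.3
grip_force: 0.0
```

Run:
```python
from bench import r, vision
from h import *
import pickle
s=vision.snapshot("side");t=vision.snapshot("top");D0=pickle.load(open("s0.pkl","rb"))["side"]
print("valve",blobs(D0["img"],(286,178,306,200),dark,1)[0][1],blobs(s["img"],(286,178,306,200),dark,1)[0][1])
p=blobs(t["img"],(320,230,400,300),red,1);w=blobs(s["img"],(310,170,400,225),red,1)
print("tab",tri(t,p[0][1],s,w[0][1]),r.sense()["ft_force"])
print(r.hand_in())
```

```text
valve [295.9 189.3] [295.7 189. ]
tab (array([542.724975  , -58.0852211 , 139.49385495]), np.float64(0.4380251502484293)) [-0.29748482  0.26956387 -0.54657088]
the job is handed in; nothing more can be done
None
```

The job is handed in at about 15.7 s, with no verdict returned: the lid handle was pushed to its stop over the pot handle, then the lock slide to its hard stop (it stalled twice at the same place, though the cameras showed about 15 mm of the stated 18 mm travel), and the pot, mill, jar and tin showed no visible movement.

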